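Wedge the drying cabinet's door shut

ROBOT

A 6-joint arm with a two-finger parallel gripper is mounted at the origin on a cart in front of the work surface, level with it; the furniture and walls round the work are solid. World frame = base frame: x ahead of the robot, y to its left, z up, the work surface at z = 0. Lengths are in mm, angles in rad, forces in N, time in s.
With the tool pointing down it reaches from about 250 to 775 mm from the base axis. Payload 4 kg.
Tool frame: the origin (TCP) lies at the very end of the fingers, on their centre line; the grasp point (between the pads) lies 19 mm behind it; z points along the fingers, y is the direction in which the jaws open and shut (so a half turn about z gives the same grasp; the last joint's range is limited). The gripper opens to 85 mm and grips with 20 to 120 N. Pads are 22 mm wide; open, the fingers measure 114 mm over their backs; the gripper's body (76 mm by 85 mm) begins 54 mm behind the grasp point. The pads swing forward as they close: fully open they stand 13 mm farther back than shut.
Start: joints at [1.198, 0.087, 1.371, -0, 1.684, -0.103], TCP at [146.605, 530.118, 231.341] pointing down, gripper open.
Joint ranges: [-3.1, 3.1], [-0.76, 2.03], [0.27, 2.55], [-1.08, 4.22], [0.17, 2.65], [-2.57, 2.57]. Speed limits (rad/s): [2.79, 2.79, 3.14, 3.14, 3.14, 3.14].

INTERFACE

Orientations are given as a unit quaternion [w, x, y, z].
In Python, from rig import * gives the robot as it stands.
- The arm moves only by the shell command python3 -m inch 'ROWS' [FORCE]. ROWS is JSON, a list that holds one entry, the list of rows, each a list of 7 numbers: the shift along the tool's x, y, z in units of 0.75 m (1.0 is 0.75 m), then the turn, a rotation vector about the tool's x, y, z in units of 90 degrees (1.0 is 90 degrees), then the opening in per cent of the stroke, from 0 (shut) to 100 (fully open). A call has 1 to 5 rows; each row is the pose to reach, as a shift and turn from the pose commanded when the call began, along the tool's axes at that moment; what a row does not reach only later rows make up. A row lasts 1/12 s, in which the tool goes at most 41.7 mm and 7.16 degrees, less where a joint would pass 70% of its speed; a pose out of reach is approached as far as the arm can. A call with a number of a shift or a turn outside -1 to 1 is refused whole. A call with a gripper value outside its range is refused whole. The fingers move at their own pace and stop on an object; FORCE is the grip in N (left out, the last holds). Time passes only in rows, so rows that repeat a pose let the fingers close. It gives the time, the measured TCP pose, the force and the opening at its end, in the units of the state.
- get_obs(): the state, without advancing time (a new reading comes with each control period).
- camera(name): name is "scene" or "top"; returns a dict with "img" (480x640x3 uint8, blue, green, red), "intrinsics" (3x3 intrinsics, pixels), "k1" (the pictures are not rectified: a ray, as slopes to the right and down, at radius r is drawn at 1 + k1 r^2 times it, then the intrinsics apply), "cam_to_world" (4x4, takes a point from camera to world coordinates). Camera axes: x right, y down, z forward; pixel columns grow to the right and rows downward; lengths in mm; the calibration is good to about 2 mm. A picture is of the moment at which its call begins. There is no depth.
- close_job(): hands the job in, once; it reports no verdict.
The state is a dict: "time": time; "joint_positions": joint angles; "joint_velocities": joint speeds; "joint_efforts": joint torques, N m; "tool_pos": TCP position; "tool_rot": TCP orientation; "contact_force": force on the tool from outside, world axes, zero at the start; "moment": the same for the moment, N m; "opening": opening from 0.0 (shut) to 1.0 (fully open).
Only numpy, scipy, OpenCV 4.12 (cv2) and the standard library are available. Lean on these libraries where they do the work, as an engineer would, in place of code of your own. Each camera call takes 0.05 s, during which the arm holds its last target.

TASK

The catch of the small drying cabinet is worn out, so nothing holds its door shut. Push the door fully shut, then slide the wooden wedge thin end first from the front under the knob-side half of the door and press or tap it in until it jams tight between bench and door. Let go of it and leave the other loose things on the bench where they are.

Things in the scene. Friction and masses are not known exactly. Their poses are not given: they have to be found in the camera images.
- cabinet: Plywood cabinet fixed on the bench, 220 mm wide, 150 deep, 247 high. Origin: centre of its footprint, on the bench; x points into it (front to back), y to the left seen from the front, z up. Shut, its door fills x = -93 to -75 mm. Its two 12 mm thick sides reach the bench; its bottom board is 24 mm up and the space below it, between the sides, is empty.
- door (a joint): The cabinet's wooden door, 220 mm wide, 218 high, 18 thick, lower edge 15 mm above the bench. Angle in rad: 0 is shut against the carcass, it grows as the door opens towards the robot, up to 1.5. Slightly stiff hinge (0.05 N m): the door stays where it is left and moves under a push of less than 1 N at its free edge.
- door_hinge (a point): Lower end of the door's vertical hinge line, at the right (-y) front corner of the carcass, 15 mm above the bench: x = -75, y = -110 mm in the cabinet's frame. The shut door runs from here 220 mm to +y; its front face lies 18 mm in front of this line.
- door_knob (a point): Front end of the small brass knob (22 mm in diameter, 23 mm off the door's face), 18 mm from the door's free edge and 180 mm above the bench.
- wedge: Dark wooden wedge, 170 mm long, 42 wide with parallel sides, 32 high at the thick end and 4 at the thin end, about 0.1 kg, lying on its flat underside. Origin: centre of the underside; x points to the thin end, z up. It begins to bind with about 67 mm of it behind the shut door's front face, 103 mm standing out; pressed harder it goes some mm further and stays stuck.
- wedge_tip (a point): Middle of the lower edge of the wedge's thin end, 85 mm along x from the wedge's origin.
- chisel_a: Chisel with dark handle, 245 mm long and 25 mm high, lying loose near the front edge of the bench; leave it alone. Origin: centre of its underside.
- chisel_b: Chisel with red handle, 245 mm long and 25 mm high, lying loose near the front edge of the bench; leave it alone. Origin: centre of its underside.
- offcut_walnut: Loose dark walnut block, 36 x 62 mm and 26 mm high, at the front of the bench; leave it alone. Origin: centre of its underside.
- block_plane: Loose green block plane, 44 x 155 mm and 56 mm high, at the front right; leave it alone. Origin: centre of its underside.
- guitar: Guitar lying fixed on its back across the middle of the bench, an obstacle to keep clear of. Its body is to the right; its neck points left, and the headstock ends right of the cabinet door: it spans x 0.50 to 0.57 m, y -0.07 to 0.12 m and rises from 43 to 94 mm above the bench. Origin: on the bench under its body.

How it is judged:
By the outcome, as a careful person would: the job done as asked, in the order asked, and still so for the second after the job is handed in, with the robot touching nothing.
It also fails if it takes over 59 s, if anything falls off the work surface, if the arm or the gripper's body presses on something with over 40 N, if the wrist force passes 120 N, or if a joint passes its speed limit or range.

## Working session

There is one attempt and no reset: what is moved stays moved. The work goes in short steps, Python scripts to look and compute and a shell command to move; the robot and the scene stay as the last step left them, time stands still between calls to the robot, and variables do not carry over. Pictures are saved under pics/ and viewed, and the job is handed in when it is done.

```bash
ls; mkdir -p pics
python3 - <<'E'
from rig import *
import cv2
print(get_obs())
for n in("scene","top"):
    c=camera(n); cv2.imwrite(f"pics/{n}0.png",c["img"]); print(n,c["intrinsics"],c["k1"],c["cam_to_world"])
E
```

```text
pics
{'time': 0.0, 'joint_positions': array([ 1.19789244e+00,  8.79641031e-02,  1.37228035e+00, -1.05115664e-05,
        1.68358257e+00, -1.03118002e-01]), 'joint_velocities': array([ 1.18670103e-05,  1.22671511e-04,  9.10797754e-04,  1.07926631e-04,
        5.97134161e-04, -1.49099258e-03]), 'joint_efforts': array([-8.98700728e-04, -3.51852429e+01, -3.13278186e+01, -4.50745820e-04,
        1.07863307e-02, -2.60008966e-05]), 'tool_pos': array([146.42310443, 529.63291435, 230.12090253]), 'tool_rot': array([-2.58322994e-04,  1.34484723e-01,  9.90915037e-01, -1.08692158e-03]), 'contact_force': array([ 0.36691087, -0.10359191,  0.2944108 ]), 'moment': array([ 0.00378305,  0.01781328, -0.07177272]), 'opening': 0.9989471687265121}
scene [[557.22219266   0.         315.35705373]
 [  0.         557.22219266 237.16579353]
 [  0.           0.           1.        ]] -0.011112448845573566 [[ 6.45905464e-01 -4.54231916e-01  6.13579252e-01 -2.58743031e+02]
 [-7.63168512e-01 -4.04708904e-01  5.03770311e-01 -7.41971852e+02]
 [ 1.94924334e-02 -7.93652361e-01 -6.08059187e-01  9.40816424e+02]
 [ 0.00000000e+00  0.00000000e+00  0.00000000e+00  1.00000000e+00]]
top [[483.27805094   0.         322.7910627 ]
 [  0.         483.27805094 238.91327795]
 [  0.           0.           1.        ]] -0.08198290005737391 [[ 1.29537937e-01 -9.68640293e-01  2.12028078e-01  3.10181235e+02]
 [-9.91570057e-01 -1.27179007e-01  2.47855307e-02 -8.00036244e+01]
 [ 2.95725676e-03 -2.13451360e-01 -9.76949216e-01  1.34910823e+03]
 [ 0.00000000e+00  0.00000000e+00  0.00000000e+00  1.00000000e+00]]
```

View pics/scene0.png

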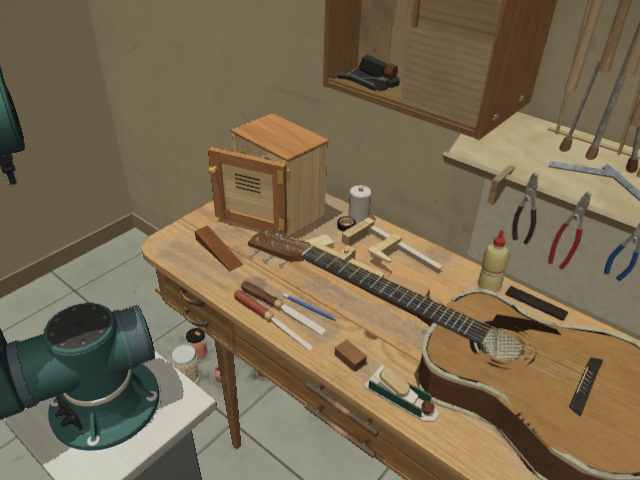

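View pics/top0.png

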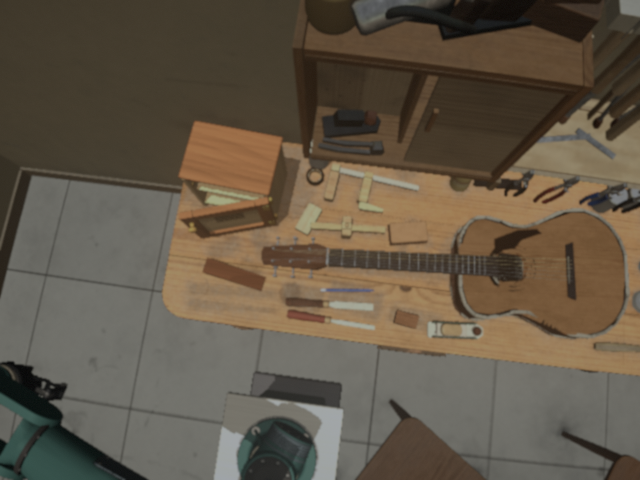

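The scene view shows the cabinet at (265,180) with its door ajar. The dark wedge is at about (218,248), the chisels at (275,310), and the headstock at (275,243). The top view shows the wedge at (234,274) and the door edge at (230,215). Next I'll zoom in.

```bash
cat > h.py <<'E'
from rig import *
import numpy as np, cv2
def ray(c,uv):
    K=c["intrinsics"]; d=(np.array(uv,float)-K[:2,2])/K[0,0]
    s=d.copy()
    for _ in range(20): s=d/(1+c["k1"]*(s@s))
    R=c["cam_to_world"]; return R[:3,3],R[:3,:3]@np.array([s[0],s[1],1])
def onz(c,uv,z):
    o,d=ray(c,uv); return o+d*(z-o[2])/d[2]
def proj(c,p):
    R=c["cam_to_world"]; q=R[:3,:3].T@(np.array(p)-R[:3,3]); s=q[:2]/q[2]
    return s*(1+c["k1"]*(s@s))*c["intrinsics"][0,0]+c["intrinsics"][:2,2]
def tri(c1,u1,c2,u2):
    o1,d1=ray(c1,u1);o2,d2=ray(c2,u2)
    t=np.linalg.lstsq(np.stack([d1,-d2],1),o2-o1,rcond=None)[0]
    a,b=o1+t[0]*d1,o2+t[1]*d2; return (a+b)/2,np.linalg.norm(a-b)
def crop(img,x0,y0,w,h,f,name):
    cv2.imwrite(name,cv2.resize(img[y0:y0+h,x0:x0+w],None,fx=f,fy=f,interpolation=cv2.INTER_CUBIC))
E
python3 - <<'E'
from h import *
s=cv2.imread("pics/scene0.png");t=cv2.imread("pics/top0.png")
crop(s,180,100,160,180//1-30,5,"pics/s0c.png") if 0 else crop(s,180,105,160,120,5,"pics/s0c.png")
crop(s,180,200,160,120,5,"pics/s0d.png")
crop(t,160,110,160,120,5,"pics/t0c.png")
crop(t,160,200,160,120,5,"pics/t0d.png")
E
```

```text
(no output)
```

View pics/s0c.png

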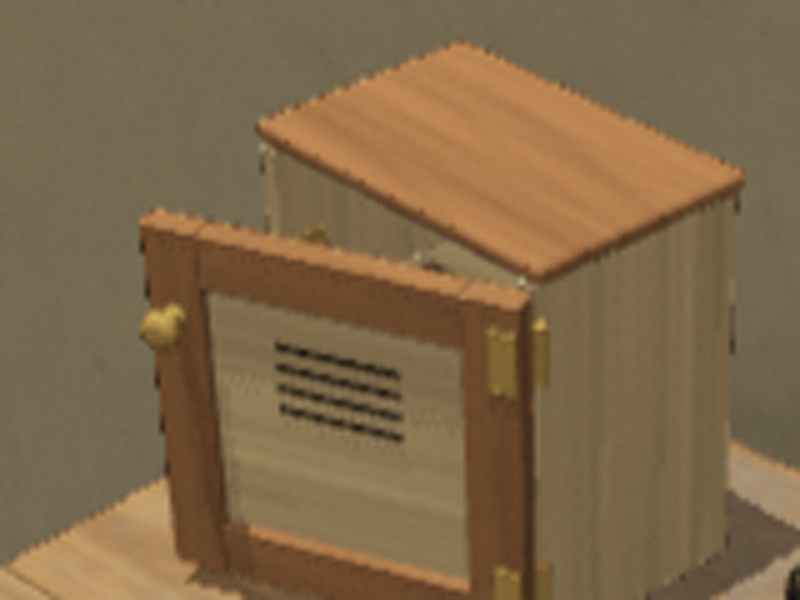

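View pics/s0d.png

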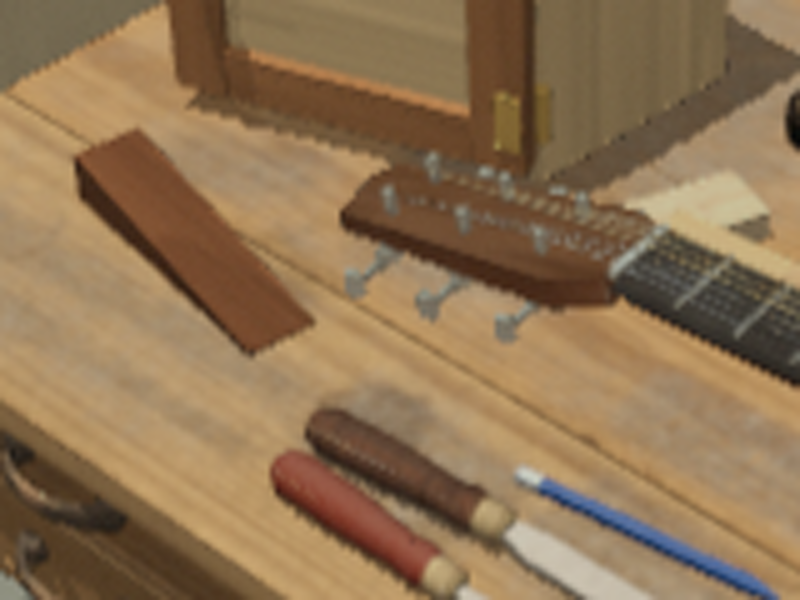

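View pics/t0c.png

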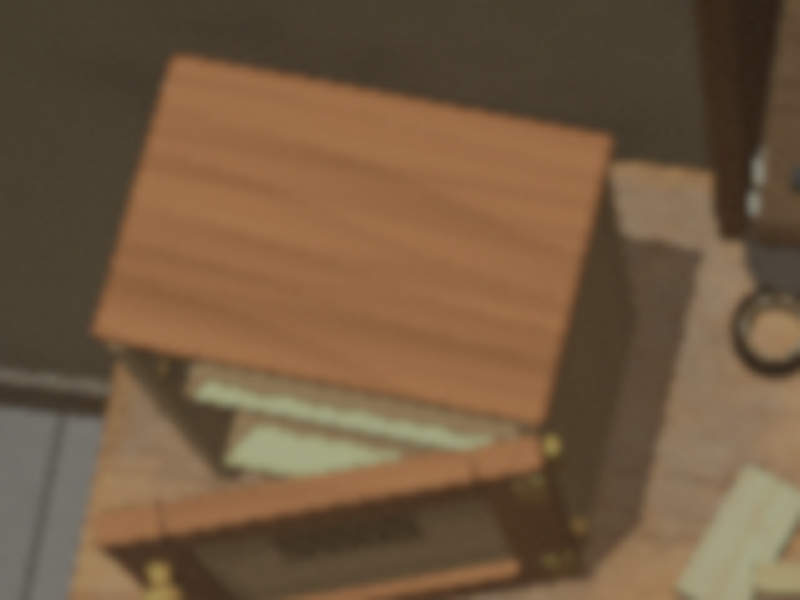

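View pics/t0d.png

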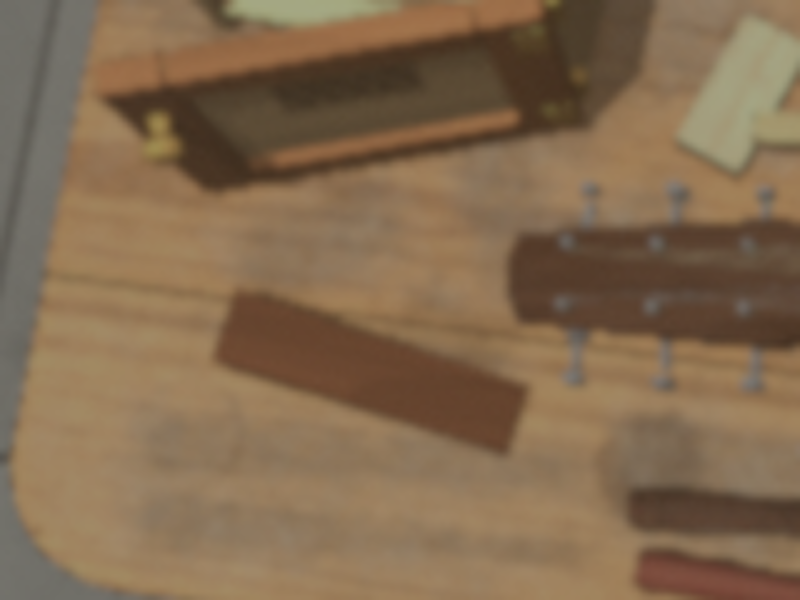

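```bash
cat > m0.py <<'E'
from h import *
np.set_printoptions(precision=1,suppress=True)
S=camera("scene");T=camera("top")
s=lambda x,y,o:(180+(x+.5)/5-.5,o+(y+.5)/5-.5)
t=lambda x,y,o:(160+(x+.5)/5-.5,o+(y+.5)/5-.5)
print("cab")
for n,a,b in [("BL",(462,43),(173,55)),("FL",(258,125),(93,333)),("FR",(540,278),(543,425)),("BR",(743,175),(612,135))]:
    print(n,onz(S,s(*a,105),247),onz(T,t(*b,110),247),*tri(S,s(*a,105),T,t(*b,110)))
print("wedge")
for n,a,b,z in [("thickL",(140,130),(237,290),32),("thickR",(77,160),(213,358),32),("thinL",(315,322),(528,388),4),("thinR",(252,354),(506,455),4)]:
    print(n,onz(S,s(*a,200),z),onz(T,t(*b,200),z),*tri(S,s(*a,200),T,t(*b,200)))
print("door")
for n,a,b in [("freefront",(143,226),(107,545)),("hinge front",(527,305),(548,465))]:
    print(n,onz(S,s(*a,105),233),onz(T,t(*b,110),233),*tri(S,s(*a,105),T,t(*b,110)))
print("knob",tri(S,s(158,327,105),T,t(157,578,110)))
E
python3 m0.py
```

```text
cab
BL [806.1 305.  247. ] [807.  304.9 247. ] [806.8 305.2 246.7] 0.7449817058775715
FL [656.4 315.  247. ] [658.  315.4 247. ] [657.9 316.  246.2] 0.9639119834676269
FR [636.2  88.5 247. ] [639.7  91.1 247. ] [640.3  91.8 244.1] 0.7151225845885043
BR [789.6  82.8 247. ] [791.6  80.7 247. ] [790.3  81.6 247.5] 2.838674924146078
wedge
thickL [501.5 265.3  32. ] [501.5 265.4  32. ] [501.6 265.4  31.9] 0.15859850622892674
thickR [460.9 269.7  32. ] [462.1 271.9  32. ] [462.5 272.4  29.7] 0.3820993748933184
thinL [473.8 101.2   4. ] [472.1 100.    4. ] [472.1  99.6   5.9] 0.510168934216917
thinR [434.9 106.9   4. ] [433.3 106.4   4. ] [433.5 105.9   5.4] 0.9719405497589333
door
freefront [555.5 295.3 233. ] [557.6 292.4 233. ] [556.1 293.3 233.5] 3.503586819036028
hinge front [629.9  91.7 233. ] [624.3  87.8 233. ] [623.5  86.6 237.6] 1.3352259729818097
knob (array([553.8, 284.5, 177.4]), np.float64(6.605824743841965))
```

```bash
cat >> h.py <<'E'
from scipy.spatial.transform import Rotation as Ro
np.set_printoptions(precision=4,suppress=True)
C=np.array([723.,198.]);TH=-0.073
ex=np.array([np.cos(TH),np.sin(TH)]);ey=np.array([-ex[1],ex[0]])
def cab(x,y): return C+x*ex+y*ey
def tocab(p): r=np.array(p[:2])-C; return np.array([r@ex,r@ey])
def go(xy,z,ang=None):
    o=get_obs();q=o["tool_rot"];R=Ro.from_quat([q[1],q[2],q[3],q[0]])
    print("t",o["time"],"pos",o["tool_pos"],"cab",tocab(o["tool_pos"]),"F",o["contact_force"],"open",o["opening"])
    d=R.inv().apply(np.array([*xy,z])-o["tool_pos"])
    print("shift",d/750,"mm",d)
    if ang is not None:
        a=np.radians(ang);y=np.array([np.cos(a),np.sin(a),0]);zz=np.array([0,0,-1.]);G=Ro.from_matrix(np.stack([np.cross(y,zz),y,zz],1))
        print("turn",(R.inv()*G).as_rotvec()/(np.pi/2))
E
python3 -c "
from h import *
go(cab(-205,15),195,85.8)"
```

```text
t 0.2 pos [146.4902 529.8178 230.5625] cab [-599.1756  288.8862] F [0.0976 0.4511 0.5585] open 0.9970113511284792
shift [-0.5868 -0.2553  0.0477] mm [-440.1272 -191.4705   35.7752]
turn [-0.0009 -0.0002 -0.1251]
```

```bash
python3 -m inch '[[[-0.587,-0.255,0.02,0,0,-0.125,0],[-0.587,-0.255,0.02,0,0,-0.125,0],[-0.587,-0.255,0.02,0,0,-0.125,0],[-0.587,-0.255,0.02,0,0,-0.125,0],[-0.587,-0.255,0.02,0,0,-0.125,0]]]' 40; python3 -c "
from h import *
go(cab(-205,15),195,85.8)"
```

```text
time: 0.62
tool_pos: [306.9, 400.0, 224.7]
tool_rot: [-0.0, 0.036, 0.999, 0.0]
contact_force: [0.3, 0.5, 0.1]
opening: 0.301
t 0.6167 pos [306.9393 400.0213 224.7176] cab [-429.687   171.1378] F [0.2913 0.5237 0.1258] open 0.3008613357504022
shift [-0.2995 -0.2083  0.0396] mm [-224.6207 -156.2351   29.7073]
turn [ 0.     -0.      0.0005]
```

```bash
python3 -m inch '[[[-0.3,-0.208,0.04,0,0,0,0],[-0.3,-0.208,0.04,0,0,0,0],[-0.3,-0.208,0.04,0,0,0,0],[-0.3,-0.208,0.04,0,0,0,0],[-0.3,-0.208,0.04,0,0,0,0]]]' ;  python3 -m inch '[[[-0.02,-0.013,0,0,0,0,0],[-0.06,-0.045,0,0,0,0,0],[-0.06,-0.045,0,0,0,0,0]]]' ; python3 -c "
from h import *
go(cab(-205,15),195,85.8)
crop(camera('scene')['img'],160,80,200,150,4,'pics/s1.png')"
```

```text
time: 1.03
tool_pos: [468.3, 269.6, 202.0]
tool_rot: [0.0, 0.037, 0.999, 0.0]
contact_force: [-0.0, 1.2, 1.0]
opening: -0.003
time: 1.28
tool_pos: [513.3, 229.6, 201.2]
tool_rot: [0.001, 0.04, 0.999, -0.002]
contact_force: [-1.3, 0.3, -0.6]
opening: 0.004
t 1.2833 pos [513.3246 229.5638 201.1948] cab [-211.4191   16.187 ] F [-1.3293  0.2764 -0.631 ] open 0.003617797403968956
shift [-0.0086 -0.0015  0.0083] mm [-6.4173 -1.1222  6.2088]
turn [-0.0021  0.001  -0.0042]
```

View pics/s1.png

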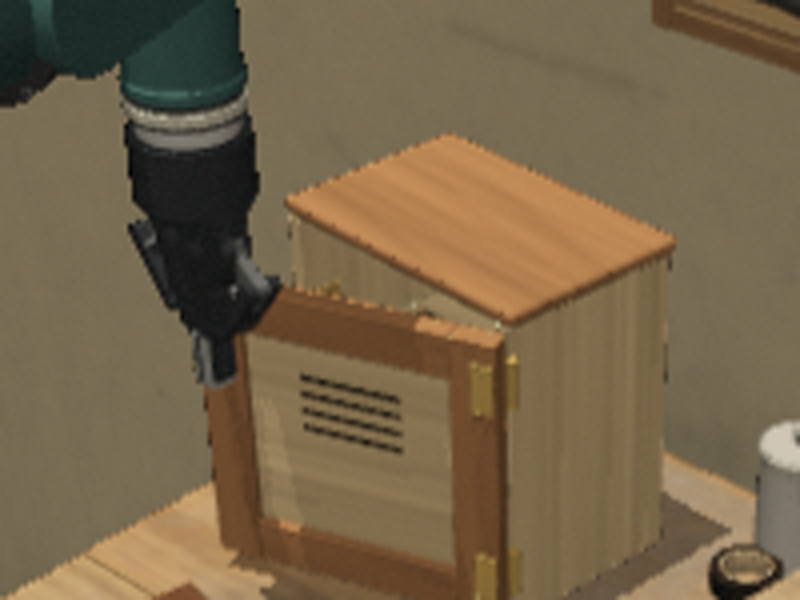

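The closed fingers stand in front of the door at about (215,380) in the crop, clear of the knob. I'll push the door along the cabinet's x.

```bash
python3 -m inch '[[[-0.03,0,0.008,0,0,-0.004,0],[-0.06,0,0.008,0,0,-0.004,0],[-0.08,0,0.008,0,0,-0.004,0],[-0.1,0,0.008,0,0,-0.004,0],[-0.12,0,0.008,0,0,-0.004,0]]]';python3 -m inch '[[[-0.005,0,0,0,0,0,0],[-0.01,0,0,0,0,0,0],[-0.01,0,0,0,0,0,0]]]'; python3 -c "
from h import *
go(cab(-104,15),195,85.8)"
```

```text
time: 1.75
tool_pos: [598.8, 228.8, 195.8]
tool_rot: [-0.001, 0.033, 0.999, 0.0]
contact_force: [-0.8, 0.7, 0.1]
opening: -0.001
time: 2.0
tool_pos: [606.4, 227.7, 196.0]
tool_rot: [-0.0, 0.033, 0.999, 0.0]
contact_force: [0.4, -0.2, -0.0]
opening: 0.0
t 2.0 pos [606.426  227.6603 196.0097] cab [-118.4268   21.079 ] F [ 0.4223 -0.2373 -0.0051] open 0.00026140589944202583
shift [-0.0192 -0.0082  0.0013] mm [-14.3884  -6.1707   1.0011]
turn [ 0.     -0.0004  0.0042]
```

```bash
python3 -m inch '[[[-0.005,0,0,0,0,0,0],[-0.01,0,0,0,0,0,0],[-0.013,0,0,0,0,0,0],[-0.016,0,0,0,0,0,0],[-0.016,0,0,0,0,0,0]]]'; python3 -c "
from h import *
go(cab(-104,15),195,85.8)
crop(camera('scene')['img'],160,80,200,150,4,'pics/s2.png')
crop(camera('top')['img'],160,110,160,120,5,'pics/t2.png')"
```

```text
time: 2.42
tool_pos: [619.0, 226.3, 196.3]
tool_rot: [0.0, 0.034, 0.999, 0.0]
contact_force: [-0.6, 0.5, 0.0]
opening: -0.001
t 2.4167 pos [618.9817 226.3125 196.2916] cab [-105.8063   20.6505] F [-0.6183  0.5086  0.0111] open -0.0006396900708448327
shift [-0.0024 -0.0075  0.0017] mm [-1.7733 -5.6608  1.2917]
turn [0.0001 0.0002 0.0038]
```

View pics/s2.png

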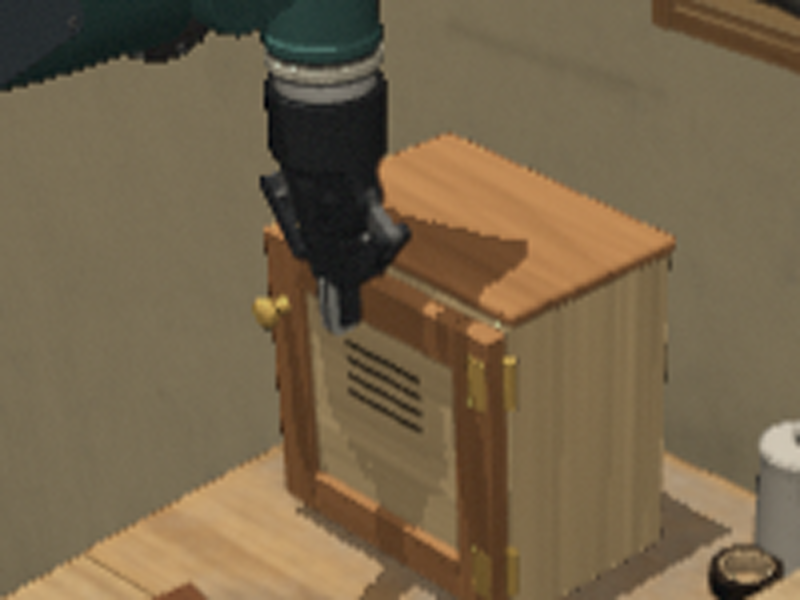

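View pics/t2.png

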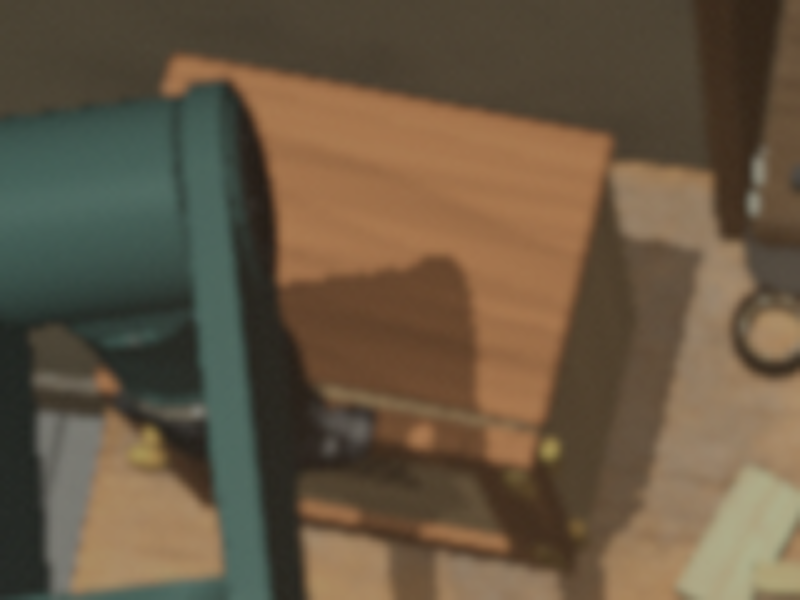

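Both views show the door nearly shut, with its top edge almost parallel to the lid. I'll keep pushing until force builds up.

```bash
python3 -m inch '[[[-0.004,0,0,0,0,0,0],[-0.008,0,0,0,0,0,0],[-0.008,0,0,0,0,0,0]]]'; python3 -m inch '[[[-0.004,0,0,0,0,0,0],[-0.004,0,0,0,0,0,0],[-0.004,0,0,0,0,0,0]]]'
```

```text
time: 2.77
tool_pos: [621.6, 226.3, 196.4]
tool_rot: [-0.004, 0.033, 0.999, -0.0]
contact_force: [-9.6, -0.6, 4.0]
opening: 0.0
time: 3.02
tool_pos: [621.5, 226.2, 196.5]
tool_rot: [-0.007, 0.033, 0.999, -0.001]
contact_force: [-18.8, -1.2, 5.3]
opening: 0.001
```

The door is against a hard stop at cab x ≈ -103, which is -93 minus the 11 mm half finger, as expected. I'll back off and check.

```bash
python3 -m inch '[[[0.02,0,0,0,0,0,0],[0.06,0,0,0,0,0,0],[0.11,0,0,0,0,0,0],[0.16,0,0,0,0,0,0],[0.2,0,0,0,0,0,0]]]';python3 -c "
from h import *
u=np.array([np.cos(np.radians(-99.8)),np.sin(np.radians(-99.8))])
go(np.array([482,268.5])+20*u,80,-9.8)
crop(camera('scene')['img'],160,80,200,150,4,'pics/s3.png')
crop(camera('top')['img'],160,110,160,120,5,'pics/t3.png')"
```

```text
time: 3.43
tool_pos: [476.0, 235.8, 196.2]
tool_rot: [-0.0, 0.034, 0.999, 0.0]
contact_force: [-0.4, 0.7, 1.1]
opening: -0.0
t 3.4333 pos [475.9813 235.8155 196.2093] cab [-249.1189   19.6985] F [-0.3849  0.6584  1.1386] open -0.00037133732357710474
shift [-0.0024  0.0175  0.1549] mm [ -1.7857  13.1001 116.2111]
turn [-0.0001 -0.0003  1.0662]
```

View pics/s3.png

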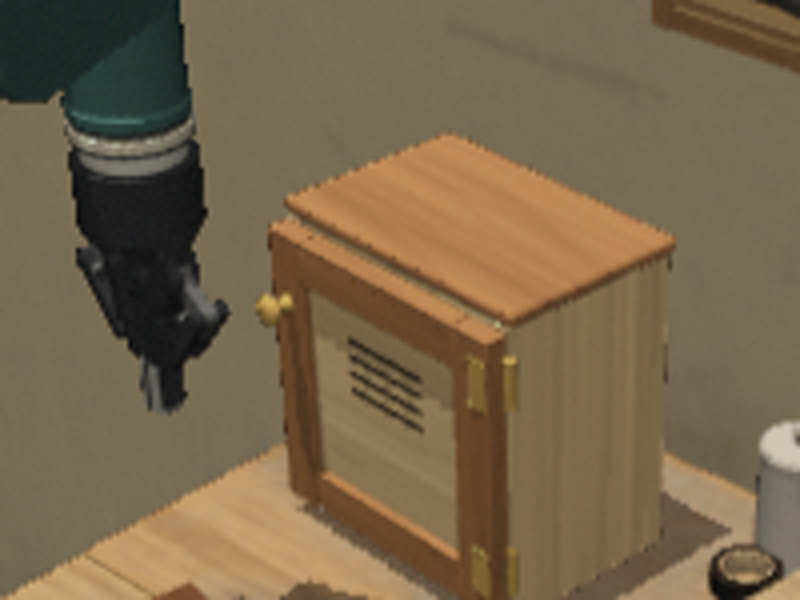

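View pics/t3.png

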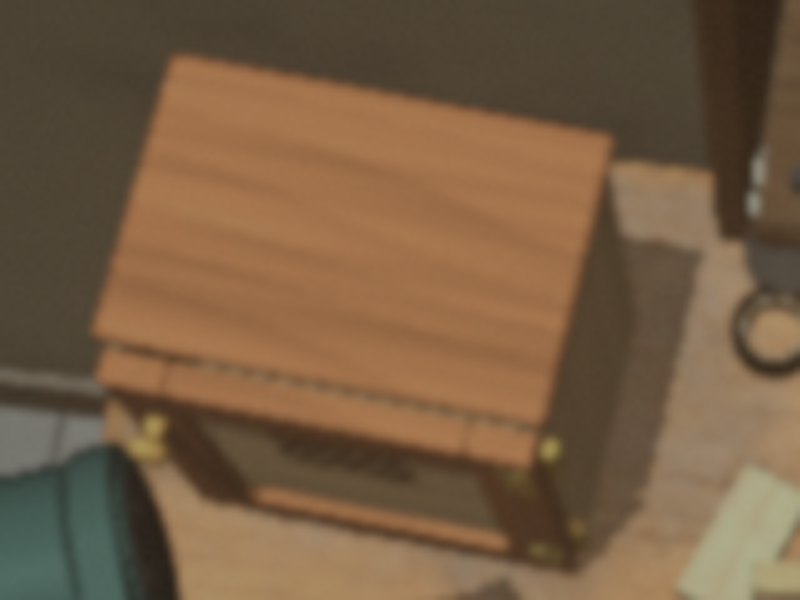

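Both views show the door flush against the carcass. Now I'll turn for the wedge, staying high and opening the jaws.

```bash
python3 -m inch '[[[0,0.017,0.05,0,0,0.5,80],[0,0.017,0.06,0,0,0.5,80],[0,0.017,0.08,0,0,0.5,80],[0,0.017,0.1,0,0,0.5,80],[0,0.017,0.12,0,0,0.5,80]]]'
python3 -m inch '[[[0,0,0,0,0,0.667,80],[0,0,0,0,0,0.667,80],[0,0,0,0,0,0.667,80],[0,0,0,0,0,0.667,80],[0,0,0,0,0,0.667,80]]]'
python3 -c "
from h import *
u=np.array([np.cos(np.radians(-99.8)),np.sin(np.radians(-99.8))])
go(np.array([482,268.5])+20*u,60,-9.8)
for p in [(100,380),(535,465)]: print('doorfront',tocab(onz(camera('top'),(160+(p[0]+.5)/5-.5,110+(p[1]+.5)/5-.5),233)))"
```

```text
time: 3.95
tool_pos: [480.1, 248.6, 105.9]
tool_rot: [0.001, 0.342, 0.94, 0.0]
contact_force: [-0.9, 0.8, -0.2]
opening: 0.705
time: 4.37
tool_pos: [480.2, 248.5, 106.3]
tool_rot: [0.0, 0.615, 0.789, 0.0]
contact_force: [-0.2, -0.7, 0.8]
opening: 0.801
t 4.3667 pos [480.153  248.4655 106.3245] cab [-245.881   32.619] F [-0.2335 -0.7143  0.801 ] open 0.801492037473719
shift [ 0.0009 -0.002   0.0618] mm [ 0.7049 -1.478  46.3229]
turn [ 0.0007 -0.      0.2661]
doorfront [-92.1069 107.6829]
doorfront [ -91.647 -111.013]
```

```bash
python3 -m inch '[[[0,0,0.01,0,0,0.266,80],[0,0,0.02,0,0,0.266,80],[0,0,0.03,0,0,0.266,80],[0,0,0.06,0,0,0.266,80],[0,0,0.06,0,0,0.266,80]]]'
python3 -c "
from h import *
u=np.array([np.cos(np.radians(-99.8)),np.sin(np.radians(-99.8))])
go(np.array([482,268.5])+20*u,6,-9.8)
crop(camera('scene')['img'],140,160,200,150,4,'pics/s4.png')
crop(camera('top')['img'],160,200,160,120,5,'pics/t4.png')"
```

```text
time: 4.88
tool_pos: [477.0, 247.5, 57.4]
tool_rot: [-0.001, 0.762, 0.648, -0.003]
contact_force: [-1.6, -0.7, -0.6]
opening: 0.806
t 4.8833 pos [476.9923 247.4819  57.395 ] cab [-248.9615   31.4075] F [-1.591  -0.694  -0.6084] open 0.8057774788554131
shift [0.0023 0.0022 0.0685] mm [ 1.737   1.6725 51.3801]
turn [-0.0037  0.0023  0.0058]
```

View pics/s4.png

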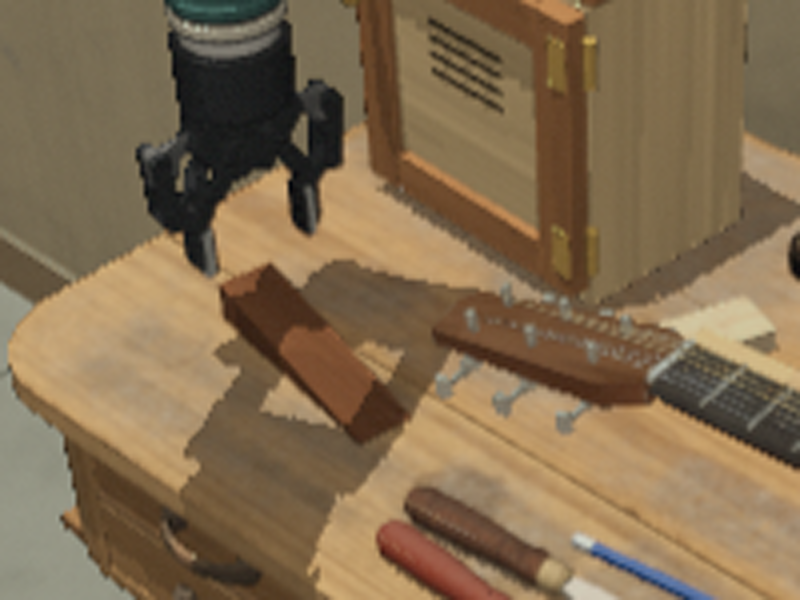

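View pics/t4.png

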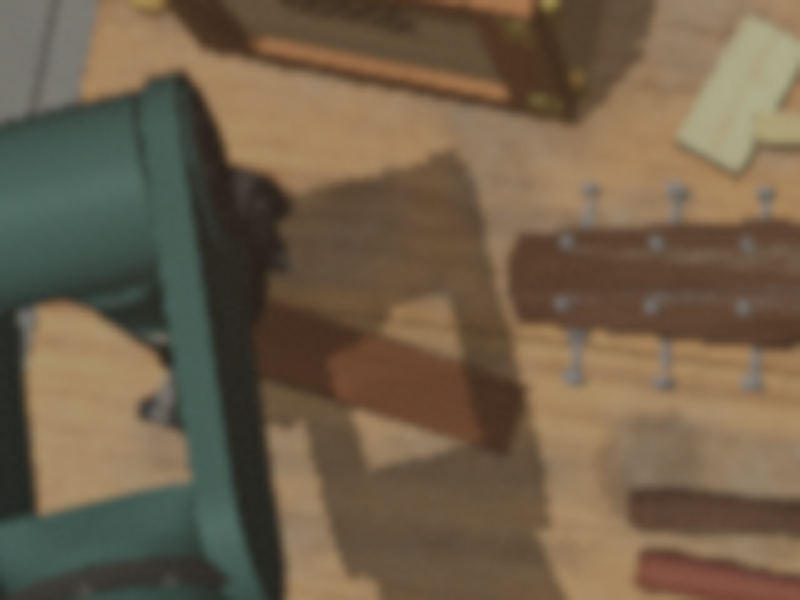

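The open jaws straddle the thick end of the wedge, at about (245,285) in the crop. Lowering now.

```bash
python3 -m inch '[[[0.002,0.002,0.03,-0.003,0.002,0.006,80],[0.002,0.002,0.055,-0.003,0.002,0.006,80],[0.002,0.002,0.067,-0.003,0.002,0.006,80],[0.002,0.002,0.067,-0.003,0.002,0.006,80]]]'
python3 -m inch '[[[0,0,0,0,0,0,30],[0,0,0,0,0,0,30],[0,0,0,0,0,0,30],[0,0,0,0,0,0,30],[0,0,0,0,0,0,30]]]' 60
python3 -c "
from h import *
u=np.array([np.cos(np.radians(-99.8)),np.sin(np.radians(-99.8))])
go(np.array([482,268.5])+20*u,6,-9.8)"
```

```text
time: 5.32
tool_pos: [479.5, 249.3, 9.5]
tool_rot: [0.0, 0.765, 0.644, 0.001]
contact_force: [-0.9, 0.7, 0.3]
opening: 0.801
time: 5.73
tool_pos: [482.2, 250.5, 13.2]
tool_rot: [0.001, 0.766, 0.643, 0.005]
contact_force: [0.0, 0.4, 6.6]
opening: 0.474
t 5.7333 pos [482.2327 250.4675  13.1877] cab [-243.9527   34.7673] F [0.049  0.4302 6.6252] open 0.47393276183337535
shift [-0.0031 -0.0045  0.0095] mm [-2.3175 -3.3539  7.147 ]
turn [ 0.0054 -0.0035 -0.0014]
```

```bash
python3 -m inch '[[[0,0,-0.01,0,0,0,30],[0,0,-0.03,0,0,0,30],[0,0,-0.06,0,0,0,30],[0,0,-0.06,0,0,0,30]]]' 60
python3 -c "
from h import *
go(cab(-300,60),40,85.8)
crop(camera('scene')['img'],140,160,200,150,4,'pics/s5.png')
crop(camera('top')['img'],160,200,160,120,5,'pics/t5.png')"
```

```text
time: 6.07
tool_pos: [482.8, 250.7, 60.3]
tool_rot: [0.002, 0.766, 0.643, 0.006]
contact_force: [1.1, -0.7, -0.8]
opening: 0.473
t 6.0667 pos [482.77   250.6648  60.2715] cab [-243.4313   35.0033] F [ 1.1188 -0.6666 -0.7829] open 0.47271880693948937
shift [ 0.0254 -0.0787  0.0263] mm [ 19.0544 -59.0116  19.7572]
turn [ 0.0091  0.0024 -1.0637]
```

View pics/s5.png

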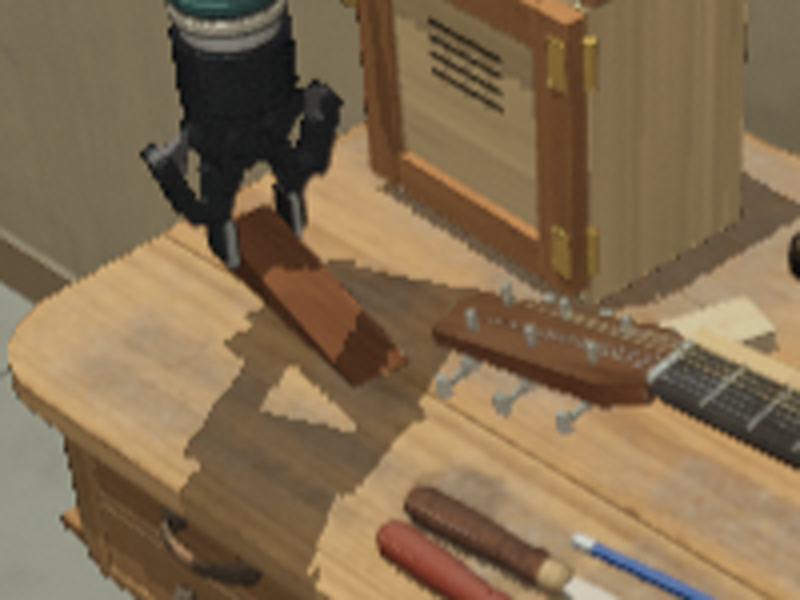

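View pics/t5.png

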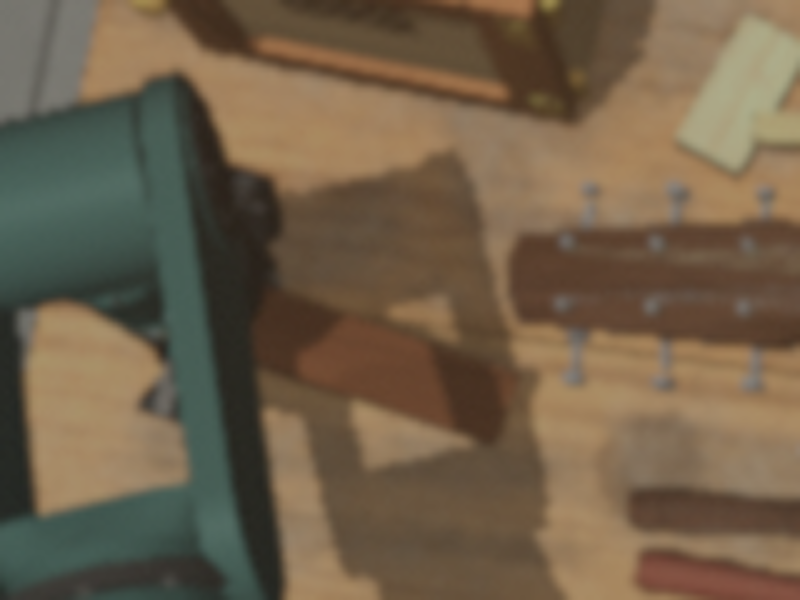

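```bash
python3 -c "
from h import *
S=camera('scene');T=camera('top')
f=lambda x,y,a,b,k:(a+(x+.5)/k-.5,b+(y+.5)/k-.5)
for a,b in [((358,386),(493,445)),((408,362),(513,378))]:
  p,e=tri(S,f(*a,140,160,4),T,f(*b,160,200,5)); print(p,e)"
```

```text
[434.4887 106.6903  51.3949] 2.983989882961812
[472.1428 101.5095  50.747 ] 3.5153000156741627
```

```bash
python3 -c "
from h import *
go(cab(-295,75),60,85.8)"
```

```text
t 6.2667 pos [479.415  249.3035  54.6599] cab [-246.6781   33.4009] F [ 0.0427 -0.8185 -1.0727] open 0.47434698582870566
shift [ 0.0487 -0.0697 -0.0072] mm [ 36.5463 -52.2414  -5.4044]
turn [ 0.0023  0.0004 -1.0639]
```

```bash
python3 -m inch '[[[0.025,-0.035,0,0,0,0,30],[0.049,-0.07,0,0,0,0,30],[0.049,-0.07,0,0,0,-0.08,30],[0.049,-0.07,0,0,0,-0.16,30],[0.049,-0.07,0,0,0,-0.24,30]]]'
python3 -m inch '[[[0,0,0,0,0,-0.08,30],[0,0,0,0,0,-0.16,30],[0,0,0,0,0,-0.24,30],[0,0,0,0,0,-0.32,30],[0,0,0,0,0,-0.4,30]]]'
python3 -m inch '[[[0,0,0,0,0,-0.08,30],[0,0,0,0,0,-0.16,30],[0,0,0,0,0,-0.24,30],[0,0,0,0,0,-0.32,30],[0,0,0,0,0,-0.4,30]]]'
python3 -m inch '[[[0,0,0,0,0,-0.02,30],[0,0,0,0,0,-0.02,30]]]'
python3 -c "
from h import *
go(cab(-275,58),9,85.8)
crop(camera('scene')['img'],140,160,200,150,4,'pics/s6.png')
crop(camera('top')['img'],140,180,200,150,4,'pics/t6.png')"
```

```text
time: 6.68
tool_pos: [433.3, 294.9, 53.9]
tool_rot: [0.001, 0.63, 0.777, 0.001]
contact_force: [0.0, 0.1, -0.7]
opening: 0.475
time: 7.1
tool_pos: [433.8, 294.3, 53.9]
tool_rot: [0.001, 0.361, 0.933, 0.001]
contact_force: [-0.1, -0.1, -1.0]
opening: 0.476
time: 7.52
tool_pos: [433.8, 294.3, 53.8]
tool_rot: [0.001, 0.057, 0.998, 0.0]
contact_force: [0.1, -0.7, -1.2]
opening: 0.477
time: 7.68
tool_pos: [433.8, 294.3, 54.0]
tool_rot: [0.001, 0.044, 0.999, 0.0]
contact_force: [0.3, 0.0, -1.1]
opening: 0.472
t 7.6833 pos [433.8387 294.3195  53.951 ] cab [-295.4162   74.9729] F [ 0.2936  0.0089 -1.1492] open 0.4720808908138809
shift [-0.0274 -0.0223  0.06  ] mm [-20.5785 -16.7079  44.9764]
turn [ 0.0005  0.0012 -0.0091]
```

View pics/s6.png

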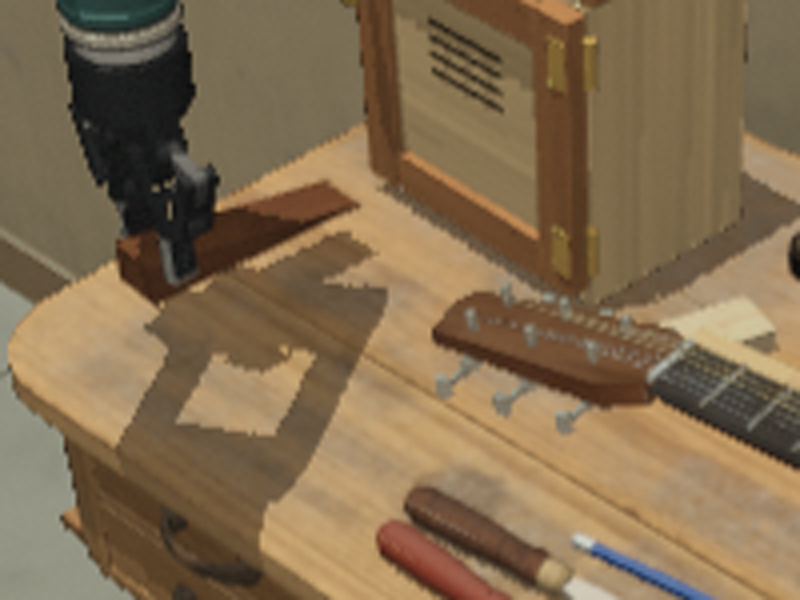

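View pics/t6.png

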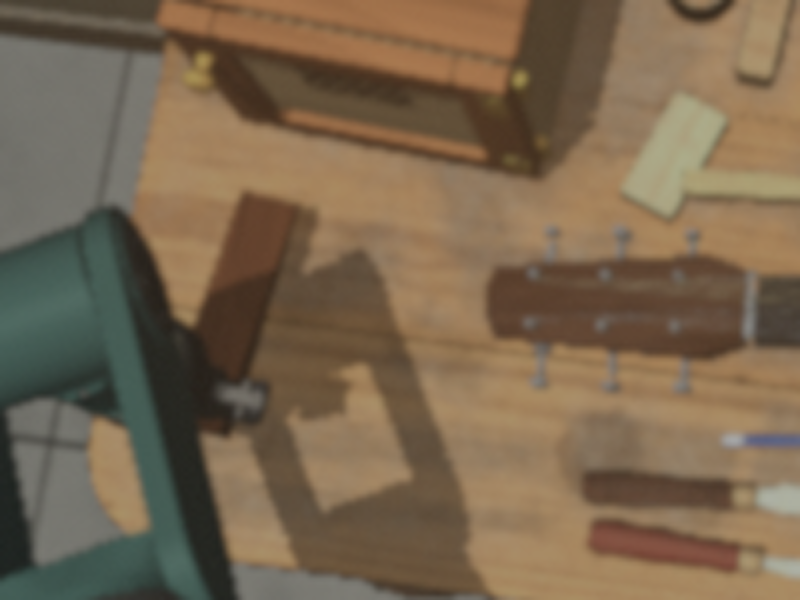

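```bash
python3 -c "
from h import *
S=camera('scene');T=camera('top')
f=lambda x,y,a,b,k:(a+(x+.5)/k-.5,b+(y+.5)/k-.5)
for a,b in [((326,180),(245,192)),((359,205),(300,206))]:
  p,e=tri(S,f(*a,140,160,4),T,f(*b,140,180,4)); print(p,e,tocab(p),tocab(onz(T,f(*b,140,180,4),50)))
go(cab(-275,58),9,85.8)
"
```

```text
[579.5117 293.6403  49.1851] 1.3709765876941697 [-150.0817   84.9202] [-149.6803   84.2692]
[574.6045 253.9426  48.6003] 1.8261459276404954 [-152.0804   44.9703] [-151.6029   44.0512]
t 7.8833 pos [434.5519 294.7316  55.079 ] cab [-294.735    75.4359] F [-0.6644 -0.5142 -1.4869] open 0.4733433164750429
shift [-0.0264 -0.023   0.0615] mm [-19.8362 -17.2161  46.1182]
turn [ 0.0013  0.0024 -0.0098]
```

```bash
python3 -m inch '[[[-0.013,-0.023,0.03,0,0,-0.035,30],[-0.013,-0.023,0.05,0,0,-0.035,30],[-0.013,-0.023,0.054,0,0,-0.035,30],[-0.013,-0.023,0.054,0,0,-0.035,30]]]'
python3 -c "
from h import *
go(cab(-275,58),9,85.8)
crop(camera('scene')['img'],160,160,160,120,5,'pics/s7.png')
crop(camera('top')['img'],150,180,160,120,5,'pics/t7.png')"
```

```text
time: 8.22
tool_pos: [442.8, 276.6, 14.5]
tool_rot: [0.002, 0.017, 1.0, 0.001]
contact_force: [-0.4, -0.5, -0.9]
opening: 0.474
t 8.2167 pos [442.8011 276.5988  14.5372] cab [-285.1852   57.9531] F [-0.3928 -0.4672 -0.861 ] open 0.47390731702246924
shift [-0.0135 -0.0005  0.0074] mm [-10.1623  -0.3595   5.5676]
turn [0.0011 0.0019 0.025 ]
```

View pics/s7.png

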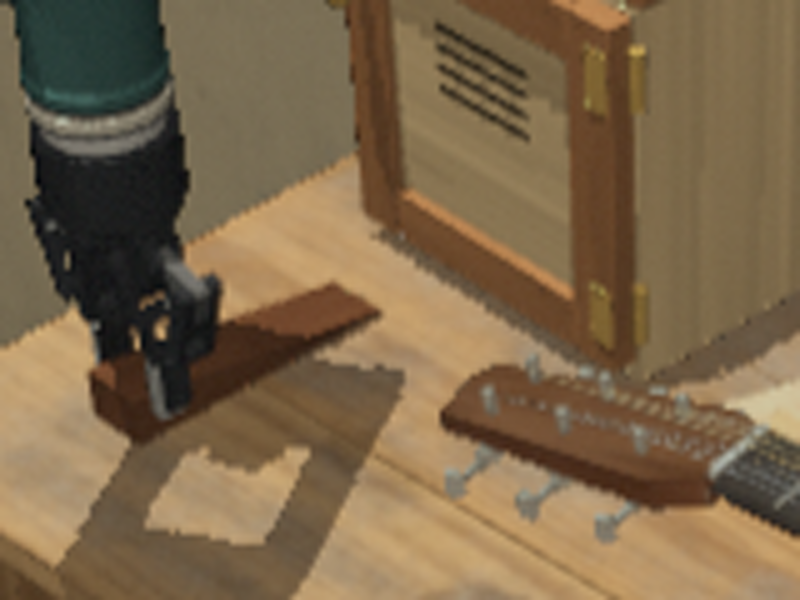

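View pics/t7.png

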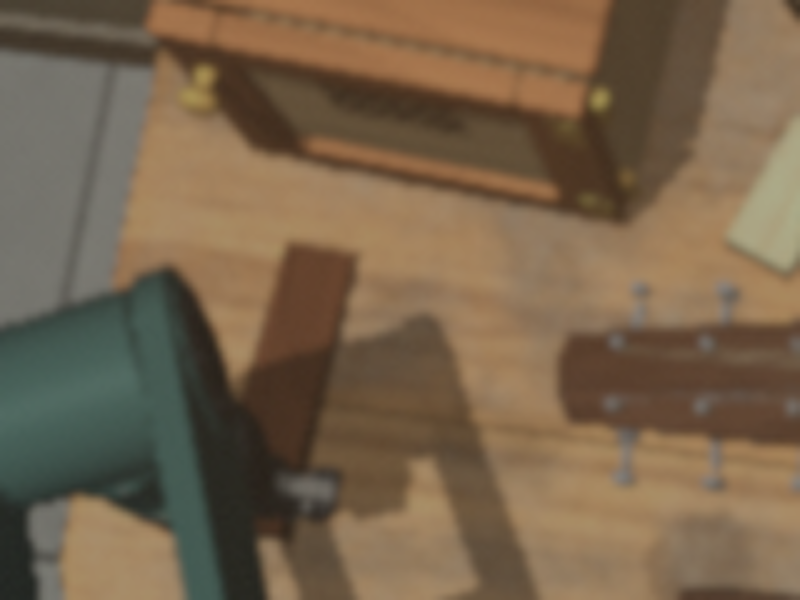

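```bash
python3 -c "
from h import *
S=camera('scene');T=camera('top')
f=lambda x,y,a,b,k:(a+(x+.5)/k-.5,b+(y+.5)/k-.5)
for a,b in [((335,283),(288,242)),((381,313),(357,255))]:
  p,e=tri(S,f(*a,160,160,5),T,f(*b,150,180,5)); print(p,e,tocab(p),tocab(onz(T,f(*b,150,180,5),10)))
for b,z in [((350,305),13),((305,460),26),((623,220),15),((250,148),15)]: print(tocab(onz(T,f(*b,150,180,5),z)))
go(cab(-275,58),9,85.8)
"
```

```text
[589.8372 287.3525   6.5214] 0.8736415459169249 [-139.3251   79.4023] [-139.6272   78.1421]
[587.5489 246.5595   6.0863] 0.8523238906153826 [-138.6321   38.551 ] [-139.0269   37.2906]
[-168.679    33.2676]
[-261.2583   33.0248]
[ -89.3946 -108.0158]
[-91.0715 112.4348]
t 8.4167 pos [443.8241 277.6567  16.2705] cab [-284.2422   59.0828] F [-0.2941  0.3817 -1.0381] open 0.4736352329557627
shift [-0.0122 -0.002   0.0098] mm [-9.1444 -1.4794  7.3241]
turn [0.0024 0.004  0.0258]
```

The wedge now points straight along the cabinet's x. Its tip is at cab (-139, 58), about 6 mm high at the top, below the 15 mm gap. I'll lower it onto the bench.

```bash
python3 -m inch '[[[0,0,0.003,0,0,0,30],[0,0,0.006,0,0,0,30],[0,0,0.006,0,0,0,30]]]';python3 -m inch '[[[0,0,0.003,0,0,0,30],[0,0,0.003,0,0,0,30]]]'
```

```text
time: 8.67
tool_pos: [444.3, 277.7, 13.2]
tool_rot: [0.004, 0.016, 1.0, 0.002]
contact_force: [-0.9, -1.0, 8.9]
opening: 0.471
time: 8.83
tool_pos: [444.3, 277.7, 13.1]
tool_rot: [0.004, 0.016, 1.0, 0.002]
contact_force: [-7.7, -4.4, 18.7]
opening: 0.476
```

```bash
python3 -m inch '[[[0,0,-0.004,0,0,0,30],[0,0,-0.004,0,0,0,30]]]';python3 -c "
from h import *
p=tocab(get_obs()['tool_pos'])
go(cab(p[0]+100,p[1]),13)"
```

```text
time: 9.0
tool_pos: [444.5, 277.7, 13.3]
tool_rot: [0.004, 0.016, 1.0, 0.002]
contact_force: [0.9, -0.4, 7.6]
opening: 0.473
t 9.0 pos [444.5236 277.7209  13.2543] cab [-283.5491   59.1979] F [ 0.8729 -0.3824  7.5537] open 0.47283127618203086
shift [-0.1332 -0.0054  0.0014] mm [-99.9138  -4.0204   1.0688]
```

```bash
python3 -m inch '[[[-0.02,-0.001,0,0,0,0,30],[-0.04,-0.002,0,0,0,0,30],[-0.06,-0.003,0,0,0,0,30],[-0.08,-0.003,0,0,0,0,30],[-0.1,-0.004,0,0,0,0,30]]]';python3 -m inch '[[[-0.01,0,0,0,0,0,30],[-0.02,-0.001,0,0,0,0,30],[-0.02,-0.001,0,0,0,0,30]]]';python3 -c "
from h import *
p=tocab(get_obs()['tool_pos'])
go(cab(p[0]+20,p[1]),13,85.8)
crop(camera('scene')['img'],160,160,160,120,5,'pics/s8.png')
crop(camera('top')['img'],150,180,160,120,5,'pics/t8.png')"
```

```text
time: 9.42
tool_pos: [517.9, 272.7, 13.2]
tool_rot: [0.002, 0.016, 1.0, 0.002]
contact_force: [-5.3, 0.7, 8.3]
opening: 0.47
time: 9.67
tool_pos: [534.6, 271.1, 13.3]
tool_rot: [0.003, 0.017, 1.0, 0.002]
contact_force: [-1.8, -0.2, 6.6]
opening: 0.476
t 9.6667 pos [534.6146 271.0829  13.2568] cab [-193.214    59.1483] F [-1.8278 -0.1686  6.5948] open 0.4756106949017622
shift [-0.0266 -0.0011  0.0005] mm [-19.9823  -0.7923   0.3807]
turn [0.0029 0.004  0.0254]
```

View pics/s8.png

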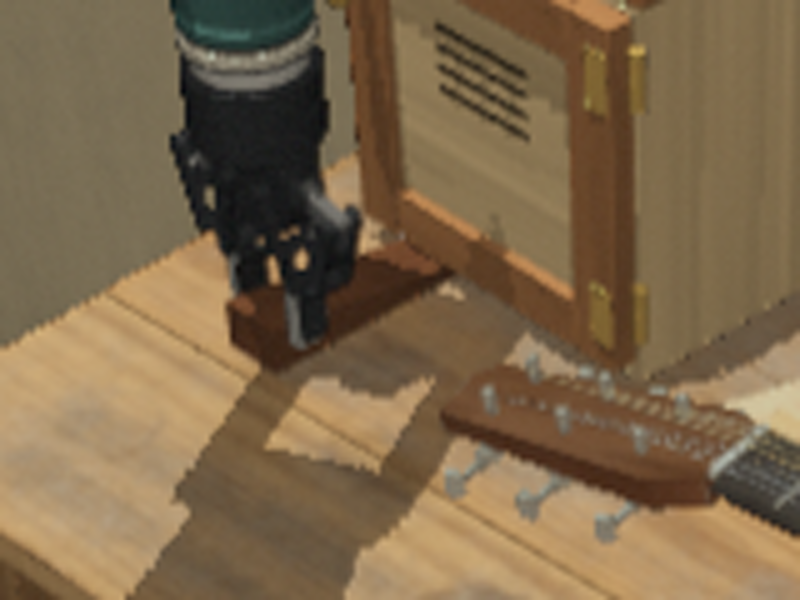

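View pics/t8.png

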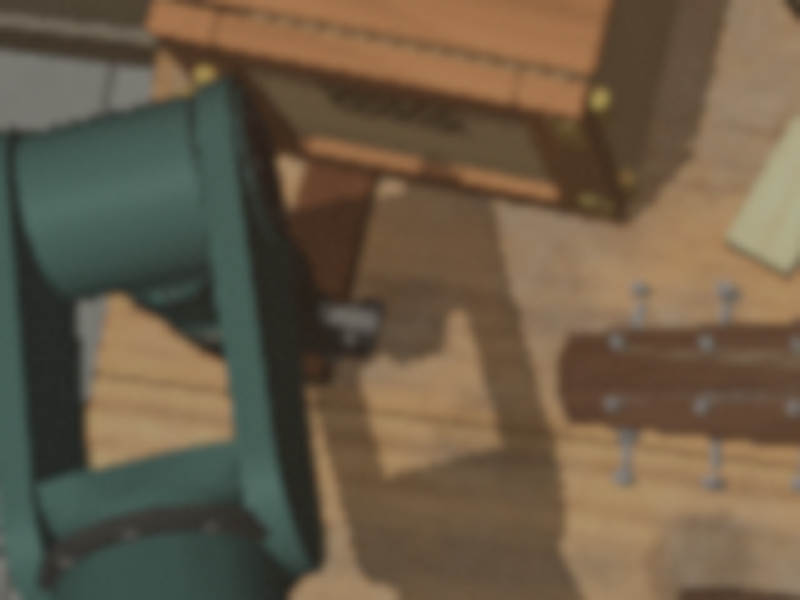

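The wedge is in under the door, about 45 mm deep. I'll go on gently.

```bash
python3 -m inch '[[[-0.007,0,0,0,0,0,30],[-0.014,-0.001,0,0,0,0,30],[-0.02,-0.001,0,0,0,0,30],[-0.024,-0.001,0,0,0,0,30],[-0.024,-0.001,0,0,0,0,30]]]';python3 -m inch '[[[-0.004,0,0,0,0,0,30],[-0.008,0,0,0,0,0,30],[-0.008,0,0,0,0,0,30]]]';python3 -c "
from h import *
go(cab(-171,59),13,85.8)"
```

```text
time: 10.18
tool_pos: [551.1, 269.9, 13.2]
tool_rot: [0.002, 0.016, 1.0, 0.002]
contact_force: [-3.1, 1.2, 7.1]
opening: 0.475
time: 10.43
tool_pos: [555.4, 269.8, 13.2]
tool_rot: [0.0, 0.016, 1.0, 0.002]
contact_force: [-7.6, 0.8, 9.1]
opening: 0.472
t 10.4333 pos [555.3755 269.8122  13.211 ] cab [-172.4157   59.3952] F [-7.6166  0.7941  9.0765] open 0.47237595619767797
shift [-0.0019 -0.0006  0.0003] mm [-1.3985 -0.4528  0.2097]
turn [0.0025 0.0001 0.0259]
```

```bash
python3 -m inch '[[[0,0,0,0,0,0,30],[-0.006,0,0,0,0,0,30],[-0.012,0,0,0,0,0,30],[-0.012,0,0,0,0,0,30]]]' 110;python3 -m inch '[[[-0.006,0,0,0,0,0,30],[-0.006,0,0,0,0,0,30],[-0.006,0,0,0,0,0,30]]]';python3 -c "
from h import *
go(cab(-171,59),13,85.8)"
```

```text
time: 10.77
tool_pos: [556.3, 269.9, 13.4]
tool_rot: [-0.009, 0.016, 1.0, 0.001]
contact_force: [-28.9, -1.9, 24.4]
opening: 0.461
time: 11.02
tool_pos: [556.7, 269.9, 13.4]
tool_rot: [-0.013, 0.016, 1.0, 0.001]
contact_force: [-38.9, -1.9, 30.5]
opening: 0.461
t 11.0167 pos [556.6622 269.9408  13.3693] cab [-171.1418   59.6174] F [-38.8541  -1.9104  30.4728] open 0.46134966409612
shift [-0.0002 -0.0008  0.0005] mm [-0.126  -0.6231  0.3654]
turn [ 0.0003 -0.017   0.0265]
```

```bash
python3 -m inch '[[[-0.006,0,0,0,0,0,30],[-0.012,0,0,0,0,0,30],[-0.012,0,0,0,0,0,30]]]';python3 -m inch '[[[-0.004,0,-0.003,0,0,0,30],[-0.008,0,-0.003,0,0,0,30],[-0.008,0,-0.003,0,0,0,30]]]';python3 -c "
from h import *
go(cab(-171,59),13,85.8)"
```

```text
time: 11.27
tool_pos: [558.1, 269.5, 13.1]
tool_rot: [-0.022, 0.016, 1.0, -0.001]
contact_force: [-58.5, -2.0, 42.6]
opening: 0.463
time: 11.52
tool_pos: [558.9, 269.5, 12.9]
tool_rot: [-0.028, 0.014, 1.0, -0.001]
contact_force: [-65.2, -2.5, 40.4]
opening: 0.459
t 11.5167 pos [558.8791 269.5319  12.8683] cab [-168.901    59.3712] F [-65.1867  -2.5129  40.406 ] open 0.4592708940266794
shift [ 0.0028 -0.0004 -0.    ] mm [ 2.1177 -0.276  -0.0116]
turn [-0.0032 -0.0358  0.029 ]
```

```bash
python3 -m inch '[[[0.01,0,0,0,0,0,30],[0.02,0,0,0,0,0,30],[0.028,0,0,0,0,0,30],[0.028,0,0,0,0,0,30]]]';python3 -m inch '[[[0,0,0,0,0,0,80],[0,0,0,0,0,0,80],[0,0,0,0,0,0,80],[0,0,-0.01,0,0,0,80]]]';python3 -c "
from h import *
go(cab(-171,59),13,85.8)
crop(camera('scene')['img'],160,160,160,120,5,'pics/s9.png')"
```

```text
time: 11.85
tool_pos: [559.0, 269.5, 13.0]
tool_rot: [-0.003, 0.015, 1.0, 0.001]
contact_force: [-9.6, 1.8, 5.0]
opening: 0.462
time: 12.18
tool_pos: [564.4, 267.9, 20.6]
tool_rot: [0.002, 0.017, 1.0, 0.001]
contact_force: [-0.0, -0.8, -0.3]
opening: 0.799
t 12.1833 pos [564.4261 267.8516  20.5681] cab [-163.2462   58.1   ] F [-0.0416 -0.7919 -0.2752] open 0.7990537442640772
shift [0.0103 0.0016 0.0101] mm [7.7364 1.1943 7.5452]
turn [0.0009 0.002  0.0253]
```

View pics/s9.png

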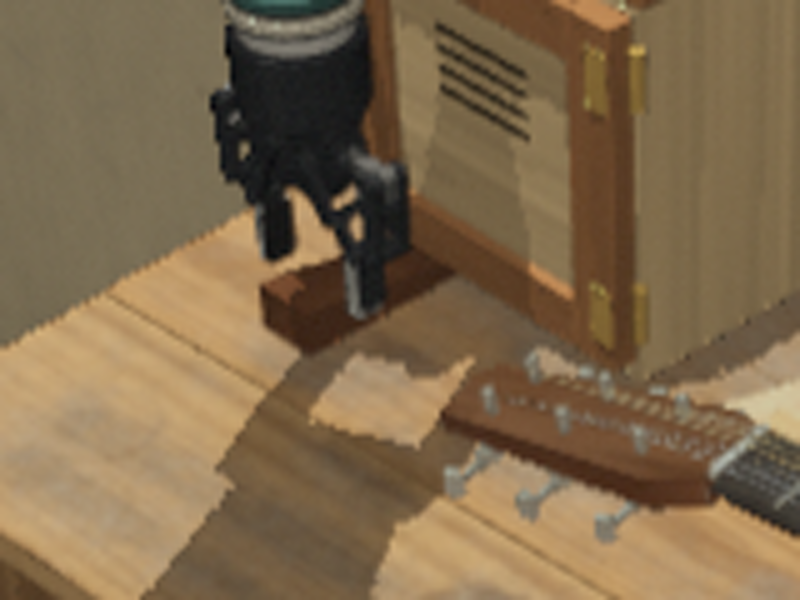

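Released: the jaws are clear of the wedge, whose thick end is at about (285,310) in the crop. I'll back out straight, close the jaws and push on the end face.

```bash
python3 -m inch '[[[0.03,0.001,0,0,0,0,80],[0.07,0.003,0,0,0,0,80],[0.1,0.004,0,0,0,0,80],[0.1,0.004,0,0,0,0,80]]]';python3 -m inch '[[[0,0,0,0,0,0.025,0],[0,0,0,0,0,0.025,0],[0,0,0,0,0,0.025,0],[0,0,0,0,0,0.025,0],[0,0,0,0,0,0.025,0]]]';python3 -c "
from h import *
go(cab(-215,59),11,85.8)
crop(camera('scene')['img'],160,160,160,120,5,'pics/s10.png')
crop(camera('top')['img'],150,180,160,120,5,'pics/t10.png')"
```

```text
time: 12.57
tool_pos: [486.3, 274.1, 21.6]
tool_rot: [0.001, 0.016, 1.0, 0.001]
contact_force: [0.1, 0.2, -0.4]
opening: 0.801
time: 12.98
tool_pos: [490.6, 273.9, 21.8]
tool_rot: [0.003, 0.036, 0.999, 0.001]
contact_force: [1.2, -1.0, -1.0]
opening: 0.086
t 12.9833 pos [490.5747 273.9218  21.8097] cab [-237.3436   58.7677] F [ 1.2324 -0.9916 -1.0049] open 0.08634363515315525
shift [-0.0297  0.0002  0.0146] mm [-22.2821   0.1836  10.9368]
turn [0.0019 0.0036 0.0007]
```

View pics/s10.png

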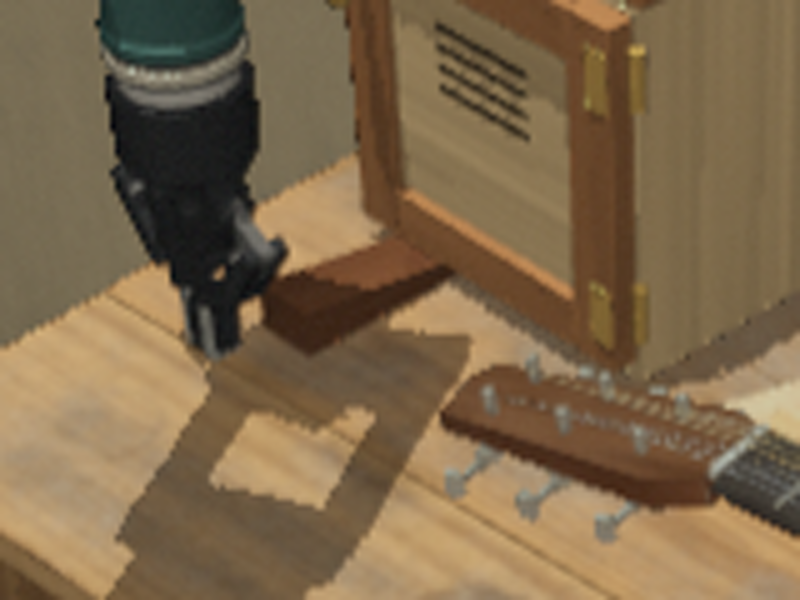

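View pics/t10.png

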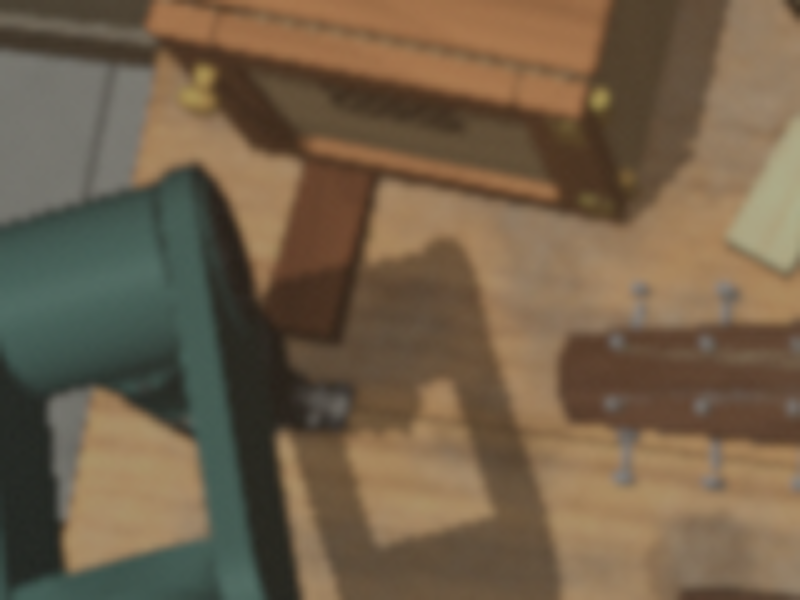

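```bash
python3 -c "
from h import *
T=camera('top')
print(tocab(onz(T,(150+337.5/5-.5,180+341/5-.5),32)))"
python3 -m inch '[[[0,0,0.012,0,0,0,0],[-0.015,0,0.012,0,0,0,0],[-0.03,0,0.012,0,0,0,0],[-0.036,0,0.012,0,0,0,0],[-0.04,0,0.012,0,0,0,0]]]';python3 -m inch '[[[-0.005,0,0,0,0,0,0],[-0.01,0,0,0,0,0,0],[-0.01,0,0,0,0,0,0]]]';python3 -c "
from h import *
go(cab(-205,59),11,85.8)"
```

```text
[-192.9678   30.5936]
time: 13.55
tool_pos: [521.4, 271.7, 12.9]
tool_rot: [0.003, 0.037, 0.999, 0.001]
contact_force: [-0.8, -0.7, -0.7]
opening: 0.0
time: 13.8
tool_pos: [525.2, 271.4, 12.7]
tool_rot: [-0.001, 0.036, 0.999, 0.001]
contact_force: [-6.0, -0.2, 4.1]
opening: 0.003
t 13.8 pos [525.1679 271.435   12.6911] cab [-202.6612   58.8105] F [-6.0323 -0.181   4.1059] open 0.003311304074171007
shift [0.0031 0.0002 0.0023] mm [2.3366 0.1873 1.6944]
turn [ 0.0014 -0.0008  0.0006]
```

```bash
python3 -m inch '[[[-0.01,0,0,0,0,0,0],[-0.02,0,0,0,0,0,0],[-0.02,0,0,0,0,0,0]]]';python3 -m inch '[[[-0.005,0,0,0,0,0,0],[-0.01,0,0,0,0,0,0],[-0.01,0,0,0,0,0,0]]]';python3 -m inch '[[[-0.004,0,0,0,0,0,0],[-0.008,0,0,0,0,0,0],[-0.008,0,0,0,0,0,0]]]';python3 -c "
from h import *
go(cab(-205,59),11,85.8)"
```

```text
time: 14.05
tool_pos: [525.1, 271.4, 12.6]
tool_rot: [-0.018, 0.035, 0.999, -0.0]
contact_force: [-45.4, -0.2, 30.2]
opening: -0.004
time: 14.3
tool_pos: [525.0, 271.4, 12.7]
tool_rot: [-0.026, 0.034, 0.999, -0.001]
contact_force: [-62.7, 0.2, 42.3]
opening: -0.004
time: 14.55
tool_pos: [525.0, 271.4, 12.8]
tool_rot: [-0.032, 0.034, 0.999, -0.002]
contact_force: [-76.7, -1.6, 51.2]
opening: 0.0
t 14.55 pos [525.0277 271.3583  12.7649] cab [-202.7954   58.7238] F [-76.683   -1.5544  51.1888] open 0.0003238944980791072
shift [0.0028 0.0004 0.0025] mm [2.0851 0.2996 1.901 ]
turn [-0.004  -0.0409  0.0037]
```

```bash
python3 -m inch '[[[0,0,-0.005,0,0,0,0],[-0.003,0,-0.01,0,0,0,0],[-0.006,0,-0.01,0,0,0,0],[-0.006,0,-0.01,0,0,0,0]]]';python3 -c "
from h import *
go(cab(-205,59),11,85.8)"
```

```text
time: 14.88
tool_pos: [525.0, 271.3, 13.1]
tool_rot: [-0.038, 0.033, 0.999, -0.003]
contact_force: [-74.2, 3.9, 29.4]
opening: 0.002
t 14.8833 pos [524.9733 271.2561  13.1095] cab [-202.8422   58.6179] F [-74.2365   3.8508  29.3929] open 0.0015352724441851041
shift [0.0027 0.0005 0.003 ] mm [1.9914 0.4122 2.2619]
turn [-0.005  -0.0477  0.0042]
```

```bash
python3 -m inch '[[[-0.006,0,-0.002,0,0,0,0],[-0.012,0,-0.003,0,0,0,0],[-0.012,0,-0.003,0,0,0,0]]]';python3 -c "
from h import *
go(cab(-205,59),11,85.8)"
```

```text
time: 15.13
tool_pos: [525.5, 271.2, 13.3]
tool_rot: [-0.048, 0.033, 0.998, -0.004]
contact_force: [-91.4, 5.0, 34.6]
opening: 0.002
t 15.1333 pos [525.4682 271.1689  13.3057] cab [-202.3423   58.567 ] F [-91.4016   4.9541  34.6321] open 0.001836540471460352
shift [0.0032 0.0006 0.0034] mm [2.4227 0.4781 2.5434]
turn [-0.0067 -0.0607  0.0051]
```

It's jammed: 91 N moved it only about 0.5 mm. Backing off and looking.

```bash
python3 -m inch '[[[0.02,0,0,0,0,0,0],[0.04,0,0,0,0,0,0],[0.07,0,0,0,0,0,0],[0.11,0,0,0,0,0,0],[0.16,0,0,0,0,0,0]]]';python3 -m inch '[[[0.03,0,-0.05,0,0,0,0],[0.06,0.03,-0.1,0,0,0,0],[0.08,0.07,-0.15,0,0,0,0],[0.1,0.1,-0.2,0,0,0,0],[0.1,0.1,-0.2,0,0,0,0]]]';python3 -c "
from h import *
go(cab(-205,59),11,85.8)
S=camera('scene')['img'];T=camera('top')['img'];cv2.imwrite('pics/sf.png',S);cv2.imwrite('pics/tf.png',T)
crop(S,160,160,160,120,5,'pics/s11.png')
crop(T,150,160,160,120,5,'pics/t11.png')"
```

```text
time: 15.55
tool_pos: [449.6, 277.1, 22.4]
tool_rot: [0.003, 0.036, 0.999, 0.002]
contact_force: [-1.2, 1.5, -0.4]
opening: -0.001
time: 15.97
tool_pos: [379.0, 359.7, 177.2]
tool_rot: [0.005, 0.035, 0.999, 0.004]
contact_force: [0.9, 0.6, 1.0]
opening: -0.001
t 15.9667 pos [379.0333 359.718  177.1966] cab [-354.8456  136.2001] F [0.8759 0.6481 1.0435] open -0.0014499284739765005
shift [-0.1973 -0.1054  0.2227] mm [-147.9689  -79.0819  166.9913]
turn [0.0056 0.0063 0.002 ]
```

View pics/s11.png

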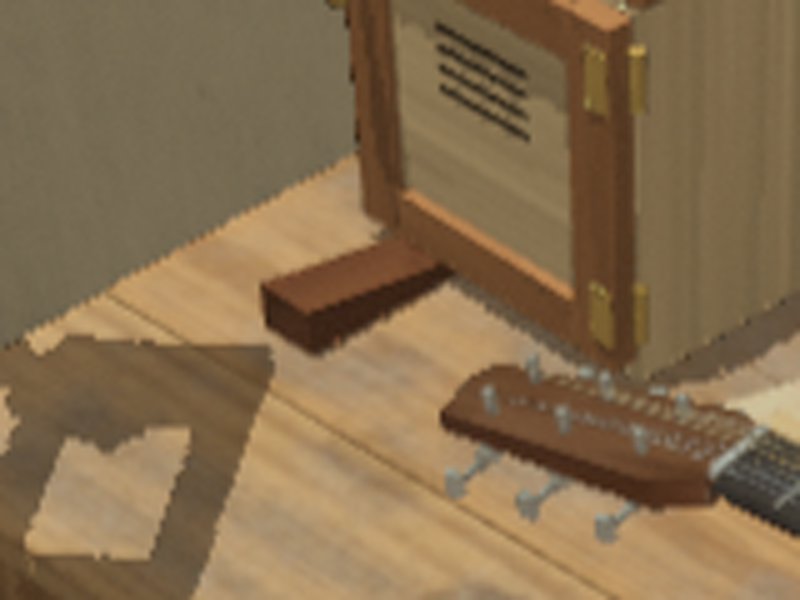

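View pics/t11.png

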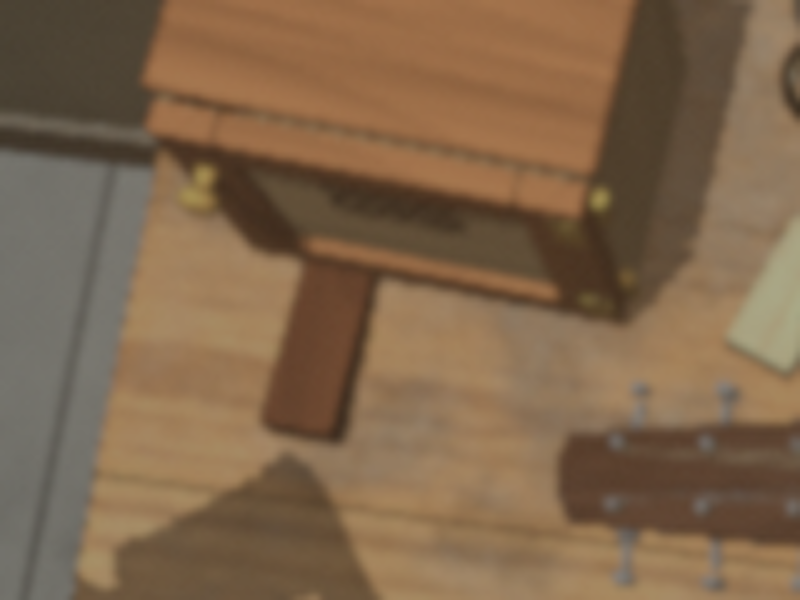

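View pics/sf.png

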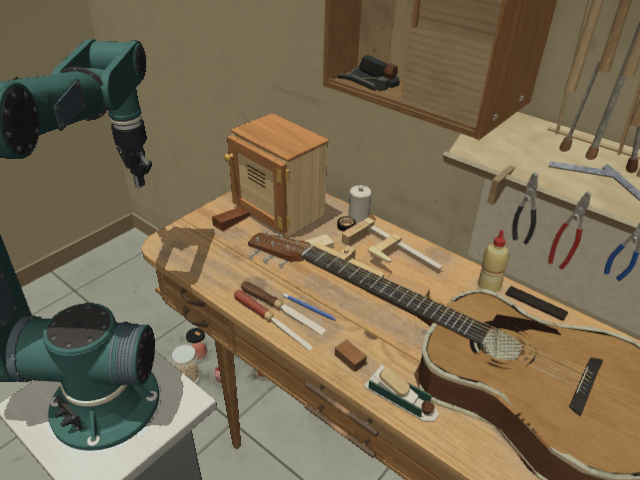

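```bash
python3 -c "
from h import *
S=camera('scene');T=camera('top')
f=lambda x,y,a,b,k:(a+(x+.5)/k-.5,b+(y+.5)/k-.5)
for a,b in [((263,287),(264,422)),((308,318),(338,438))]:
  p,e=tri(S,f(*a,160,160,5),T,f(*b,150,160,5)); print(p,e,tocab(p),tocab(onz(T,f(*b,150,160,5),32)))
for b in [(150,130),(585,216)]: print('door',tocab(onz(T,f(*b,150,160,5),233)))
a=cv2.imread('pics/scene0.png');d=cv2.absdiff(a,S['img']).max(2)
print('diff chisel/offcut/plane',(d[275:350,228:330]>40).sum(),(d[335:375,330:372]>40).sum(),(d[360:425,365:440]>40).sum())
go((379,360),177)"
```

```text
[537.1334 285.5763  32.4679] 1.5028141998035676 [-191.7589   73.7869] [-191.0796   73.4796]
[532.8523 242.5947  34.2351] 2.6702303026510026 [-192.8938   30.6074] [-191.4748   30.3943]
door [-92.1069 107.6829]
door [ -92.1353 -111.1268]
diff chisel/offcut/plane 0 0 0
t 16.1667 pos [379.2883 356.8804 172.2681] cab [-354.3843  133.3886] F [ 0.6677  0.2684 -1.1406] open -0.0004974253096545072
shift [ 0.0006  0.0041 -0.0063] mm [ 0.481   3.105  -4.7258]
```

```bash
python3 -m inch '[[[0,0,0,0,0,0,0],[0,0,0,0,0,0,0],[0,0,0,0,0,0,0]]]'; python3 -c "
from rig import *
close_job()"
```

```text
time: 16.42
tool_pos: [379.0, 355.6, 170.1]
tool_rot: [0.001, 0.037, 0.999, 0.0]
contact_force: [-0.0, 0.3, -0.1]
opening: -0.003
the job is handed in; nothing more can be done
```

The door is shut and the wedge is jammed under its knob-side half. I handed the job in at 16.4 s with the arm clear of everything.

- **Door:** I pushed it against its stop with the closed fingers. In the last pictures its front face is at x ≈ -92 mm along its whole width; fully shut is -93 mm.
- **Wedge:** I carried it over, slid it in thin end first, pressed it home, let go, and pushed on its end with the closed fingers. About 71 mm is behind the door's front face and about 98 mm stands out. It covers roughly y = 30 to 74 mm of the cabinet, inside the knob-side half. The final push of about 91 N along the wedge moved it only about 0.5 mm.
- **Other things:** comparing the first and last pictures showed no change around the chisels, the walnut offcut or the plane.
- **Disagreement:** the camera put the wedge's middle at y ≈ 52 mm, while the gripper reading gave about 59 mm. Both are well inside the knob-side half.
- **Not tested:** I did not tug on the wedge or the door afterwards. The highest total wrist force I read was about 98 N, but I only read it at the end of each move.

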